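Set the stirrer's clicking dial to four

TASK

Two identical magnetic stirrers stand on the bench. The one that carries the glass beaker must run at setting 4: turn its dial clockwise, counting the clicks, until its white pointer stands at the fourth line after the round off dot, and let go. Leave the beaker standing where it is and the other stirrer's dial at off.

Things in the scene. Friction and masses are not known exactly. Their poses are not given: they have to be found in the camera images.
- stirrer: Fixed white box with the beaker on it, 210 (x) x 120 (y) x 50 mm high. Origin: centre of its underside, on the bench; x from its front (dial end, robot side) to its rear, z up. Steel plate: radius 55, top at 56 mm, at x +45. Dial axis: upright at x -65, y 0. Dial: skirt radius 25, up to 60 mm; on it a centred upright grip bar 44 long, 14 thick, top 92 mm above the bench; white pointer line on one half.
- speed_dial (a joint): Dial of that stirrer, rad, growing clockwise from above. 0 = pointer at the off dot, 60 deg left of the stirrer's +x: bar and pointer lie at (1.047 - value) counterclockwise from +x. The scale (dot, then 6 lines) is on the plate side. A click per 0.349 rad; setting 4 = 1.396; stops at 0 and 2.094. Starts in notch 0, 1 or 2. About 0.1 N m turns it out of a notch; let go, it settles into the nearest.
- idle_dial (a joint): The same dial on the other, identical stirrer beside it, whose plate is empty; it stands at off (0 rad) and must stay there. Same scale, clicks and direction.
- beaker: Clear glass beaker, 46 mm across (50 mm over its spout), 58 mm high, about 35 g, standing loose near the middle of the stirrer's plate, its rim 114 mm above the bench. Origin: centre of its underside, z up.
Not all that is in view belongs to the job. Of the things like the beaker, leave any that is black, orange or red; of the rest the larger one is meant.

How it is judged:
At the end, for the whole second after the job is handed in: The dial of the stirrer with the beaker rests at setting 4 (1.396 rad, within 0.175 rad = 10 degrees), the other dial is still at off (within 10 degrees), and the beaker stands upright (within 10 degrees) on its plate, within 20 mm of where it was (value of joint speed_dial between 1.221 and 1.571 rad and velocity of joint speed_dial between -0.1 and 0.1 rad/s and value of joint idle_dial below 0.175 rad and z of beaker in the frame of stirrer above 0.05 m and angle between beaker's own z axis and vertical below 0.17 rad and distance of beaker from where it was at the start of the episode below 0.02 m); the robot touches nothing.
It fails at once if the other stirrer's dial is turned out of its off notch (value of joint idle_dial above 0.175 rad).
It fails at once if the beaker is knocked over or pushed more than 20 mm (angle between beaker's own z axis and vertical above 0.35 rad or distance of beaker from where it was at the start of the episode above 0.02 m).
It also fails if it takes over 38 s, if anything falls off the work surface, if the arm or the gripper's body presses on something with over 40 N, if the wrist force passes 120 N, or if a joint passes its speed limit or range.

ROBOT

A 6-joint arm with a two-finger parallel gripper is mounted at the origin on a cart in front of the work surface, level with it; the furniture and walls round the work are solid. World frame = base frame: x ahead of the robot, y to its left, z up, the work surface at z = 0. Lengths are in m, angles in rad, forces in N, time in s.
With the tool pointing down it reaches from about 0.2 to 0.875 m from the base axis. Payload 3.4 kg.
Tool frame: the origin (TCP) lies at the very end of the fingers, on their centre line; the grasp point (between the pads) lies 19 mm behind it; z points along the fingers, y is the line along which they close (so a half turn about z gives the same grasp; the last joint's range is limited). The gripper opens to 94 mm and grips with 3 to 60 N. Pads are 16 mm wide; open, the fingers measure 119 mm over their backs; the gripper's body (75 mm by 177 mm) begins 78 mm behind the grasp point.
Start: joints at [-1.423, 0.276, 1.505, -0, 1.361, -0.121], TCP at [0.153, -0.554, 0.205] pointing down, gripper open.
Joint ranges: [-2.89, 2.89], [-0.75, 2.08], [0.22, 2.7], [-1.18, 4.32], [0.11, 2.71], [-2.7, 2.7]. Speed limits (rad/s): [2.57, 2.57, 3.14, 3.14, 3.14, 3.14].

INTERFACE

Orientations are given as a unit quaternion [w, x, y, z].
In Python, from station import * gives the robot as it stands.
- The arm moves only by the shell command python3 -m crank 'ROWS' [FORCE]. ROWS is text: rows parted by semicolons, each of 7 numbers parted by spaces: the shift along the tool's x, y, z in m, then the turn, a rotation vector about the tool's x, y, z in rad, then the opening, from -1 (shut) to 1 (fully open). In form: tx ty tz ax ay az jaw; .... A call has 1 to 8 rows; each row shifts and turns the commanded pose from where the row before left it, along the tool's axes as they then stand; what a row does not reach is not made up. A row lasts 1/8 s, in which the tool goes at most 62.5 mm and 10.7 degrees, less where a joint would pass 70% of its speed; a pose out of reach is approached as far as the arm can. A call is refused whole if a number of a shift passes 0.0625 or a number of a turn 0.188, either way. A call with a gripper value outside its range is refused whole. The fingers move at their own pace and stop on an object; FORCE is the grip in N (left out, the last holds). Time passes only in rows, so rows that do not move let the fingers close. It gives the time, the measured TCP pose, the force, the opening and the grip force at its end, in the units of the state.
- observe(): the state, without advancing time (a new reading comes with each control period).
- read_camera(name): name is "scene" or "top"; returns the picture (400x640x3 uint8, red, green, blue); there is no depth.
- get_calibration(name): a dict with "intrinsics" (3x3 intrinsics, pixels), "k1" (the pictures are not rectified: a ray, as slopes to the right and down, at radius r is drawn at 1 + k1 r^2 times it, then the intrinsics apply), "R" (3x3) and "t" (3): a world point X has camera coordinates R X + t. Camera axes: x right, y down, z forward; pixel columns grow to the right and rows downward; lengths in m; the calibration is good to about 2 mm. A picture is of the moment at which its call begins. get_calibration takes no time and is no camera call.
- finish_job(): hands the job in; it is judged then, once.
The state is a dict: "time": time; "joint_positions": joint angles; "dq": joint speeds; "tau": joint torques, N m; "tool_pos": TCP position; "tool_rot": TCP orientation; "ft_force": force on the tool from outside, world axes, zero at the start; "wrist_torque": the same for the moment, N m; "width": finger opening in m; "finger_force": force on a finger pad.
Only numpy, scipy, OpenCV 4.12 (cv2) and the standard library are available. Lean on these libraries where they do the work, as an engineer would, in place of code of your own. Each camera call takes 0.05 s, during which the arm holds its last target. There are 200 camera calls.

## Working session

There is one attempt and no reset: what is moved stays moved. The work goes in short steps, Python scripts to look and compute and a shell command to move; the robot and the scene stay as the last step left them, time stands still between calls to the robot, and variables do not carry over. Pictures are saved under pics/ and viewed, at most 10 in all, crops included, and the job is handed in when it is done.

```bash
mkdir -p pics
python3 - <<'E'
from station import *
import cv2
for n in ("top","scene"):
    cv2.imwrite(f"pics/{n}0.png",read_camera(n)[:,:,::-1])
    print(n,get_calibration(n))
o=observe();print(o["time"],o["tool_pos"],o["tool_rot"],o["width"])
E
```

```text
top {'intrinsics': array([[472.5130494 ,   0.        , 319.42093433],
       [  0.        , 472.5130494 , 197.84066963],
       [  0.        ,   0.        ,   1.        ]]), 'k1': -0.10578087591275961, 'R': array([[-0.01117429, -0.99993655,  0.00142359],
       [-0.99459759,  0.01096766, -0.10322475],
       [ 0.10320258, -0.00256936, -0.99465704]]), 't': array([0.06624319, 0.58611438, 1.1912327 ])}
scene {'intrinsics': array([[468.34787072,   0.        , 324.53532001],
       [  0.        , 468.34787072, 197.45225741],
       [  0.        ,   0.        ,   1.        ]]), 'k1': -0.13324795675866033, 'R': array([[-0.74776716, -0.66383551, -0.01291039],
       [-0.36418305,  0.42633174, -0.82801688],
       [ 0.55517112, -0.61446209, -0.56055451]]), 't': array([0.48380985, 0.24936737, 1.0455341 ])}
0.1 [ 0.1526416  -0.55386918  0.20472601] [-7.67446394e-04  9.90983544e-01  1.33981441e-01  7.27469642e-06] 0.09410165239454546
```

View pics/top0.png

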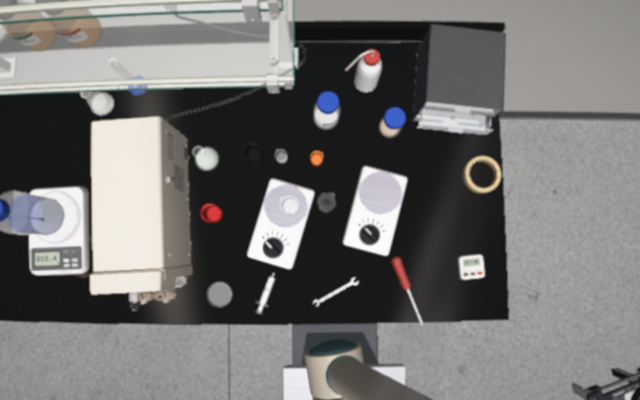

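View pics/scene0.png

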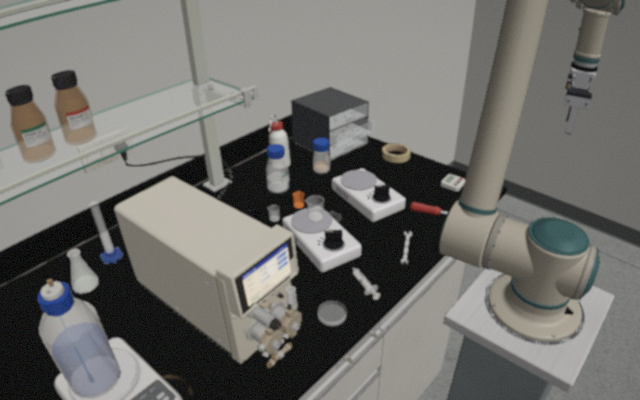

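The top picture shows two stirrers. The left one, around (282,224) with its dial at (273,246), carries a clear round thing at (290,205). The right one, around (376,210), has an empty plate. The other beaker-like things stand on the bench: clear and small at (281,156), orange at (316,158), black at (251,152), red at (211,213) and dark at (327,202). I'll confirm in an enlarged crop.

Run:
```python
import cv2
i=cv2.imread("pics/top0.png")[165:275,240:400]
cv2.imwrite("pics/c0.png",cv2.resize(i,None,fx=5,fy=5,interpolation=cv2.INTER_CUBIC))
```

```text
(no output)
```

View pics/c0.png

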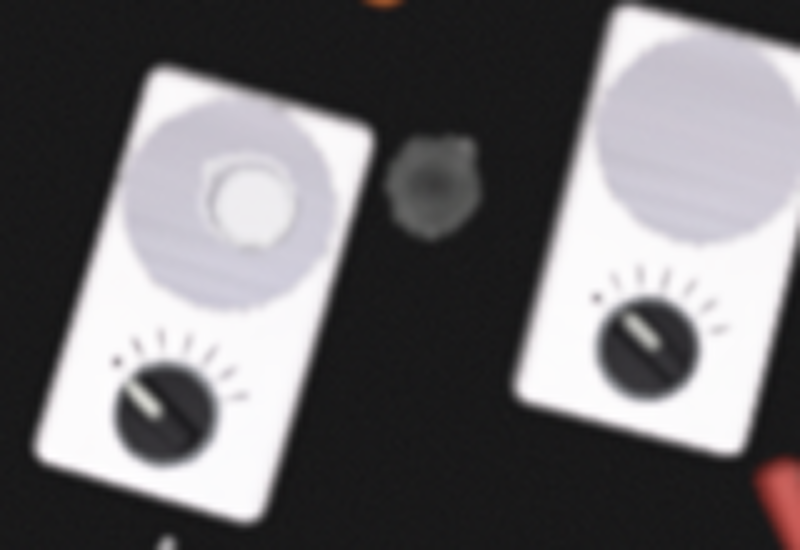

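The left stirrer, with its dial at crop (165,414), carries the clear beaker, and the right one's plate is empty. The clear thing at crop (432,187) stands on the bench, so it isn't the one. Both pointers look to be at the off dot. Next I'll measure.

```bash
cat > h.py <<'E'
import numpy as np,cv2
from station import *
def w(n,u,v,z):
    c=get_calibration(n);K=c["intrinsics"]
    p=cv2.undistortPoints(np.array([[[u,v]]],float),K,np.array([c["k1"],0,0,0]))[0,0]
    d=c["R"].T@np.array([p[0],p[1],1]);o=-c["R"].T@c["t"]
    return (o+d*(z-o[2])/d[2])[:2]
E
python3 - <<'E'
from h import *
f=lambda x,y,z:w("top",240+(x-2)/5,165+(y-2)/5,z)
BL,TL,TR,BR=[f(*p,.05) for p in((33,462),(147,63),(380,124),(262,528))]
print("sizes",[np.linalg.norm(a-b) for a,b in((BL,TL),(TR,BR),(TL,TR),(BL,BR))])
a=(TL+TR-BL-BR);yaw=np.arctan2(a[1],a[0]);c=(BL+BR+TL+TR)/4;x=a/np.linalg.norm(a)
print("yaw",yaw,"c",c,"dial from box",c-.065*x,"skirt",f(165,414,.06))
pl=f(228,203,.056);print("plate",pl,"pred",c+.045*x)
p0,p1=f(157,416,.092),f(127,382,.092);d=p1-p0
print("pointer",p0,p1,"val",1.047-(np.arctan2(d[1],d[0])-yaw))
print("beaker",f(253,203,.06))
B2=[f(*p,.05) for p in((512,400),(610,-2),(735,462))];d2=B2[1]-B2[0];print("idle yaw",np.arctan2(d2[1],d2[0]),"idle dial",f(648,348,.06))
i0,i1=f(657,349,.092),f(627,316,.092);d=i1-i0;print("idle val",1.047-(np.arctan2(d[1],d[0])-np.arctan2(d2[1],d2[0])))
from scipy.spatial.transform import Rotation as R
print(R.from_quat(np.roll(observe()["tool_rot"],-1)).as_matrix())
E
```

```text
sizes [np.float64(0.2104777833440117), np.float64(0.21262541028016008), np.float64(0.12331776544852016), np.float64(0.12025125431261983)]
yaw -0.28565698627574787 c [0.52139616 0.15852444] dial from box [0.45903017 0.17684066] skirt [0.46047063 0.17824161]
plate [0.56639934 0.14649845] pred [0.56457261 0.14584399]
pointer [0.45954306 0.17902929] [0.47618043 0.19363153] val 0.040998887452244226
beaker [0.56590753 0.13361267]
idle yaw -0.2561262881196112 idle dial [ 0.49072461 -0.06394576]
idle val 0.06826824569361056
[[ 9.64097947e-01  2.65546817e-01 -1.91228938e-04]
 [ 2.65546795e-01 -9.64096769e-01  1.52300284e-03]
 [ 2.20065356e-04 -1.51910415e-03 -9.99998822e-01]]
```

Checks hold: the box measures 0.21 × 0.12, and the box and skirt estimates of the dial centre agree to 2 mm, at about (0.459, 0.177). Both dials are at off, so I need 4 clicks, 1.396 rad. I'll travel above it first. Gripping with tool x at 0.761+π keeps the last joint well within its range.

```bash
python3 -m crank '0.037 -0.048 0 0 0 0 1;0.037 -0.048 0 0 0 0 1;0.037 -0.048 0 0 0 0 1;0.037 -0.048 0 0 0 0 1;0.037 -0.048 0 0 0 0 1;0.037 -0.048 0 0 0 0 1;0.037 -0.048 0 0 0 0 1;0.037 -0.048 0 0 0 0 1' && python3 -m crank '0.037 -0.048 0 0 0 0 1;0.037 -0.048 0 0 0 0 1;0.037 -0.048 0 0 0 0 1;0.037 -0.048 0 0 0 0 1;0.037 -0.048 0 0 0 0 1;0 0 0 0 0 -0.18 1;0 0 0 0 0 -0.18 1;0 0 0 0 0 -0.18 1'
python3 -c "
from station import *
print(observe()['joint_positions'])"
```

```text
time: 1.1
tool_pos: [0.3363, -0.1037, 0.2055]
tool_rot: [0.0, 0.991, 0.134, 0.0]
ft_force: [1.1, -1.4, 1.1]
width: 0.0941
finger_force: 0.0
time: 2.1
tool_pos: [0.4503, 0.1753, 0.2049]
tool_rot: [-0.0, 0.918, 0.397, -0.001]
ft_force: [-0.1, 0.8, 0.3]
width: 0.0938
finger_force: 0.0
[ 2.27158407e-01  1.38180684e-01  1.68922374e+00 -1.44683726e-04
  1.31550121e+00  9.82331061e-01]
```

```bash
python3 -m crank '0.007 0.005 0 0 0 0.055 0.4;0 0 0.03 0 0 0 0.4;0 0 0.03 0 0 0 0.4;0 0 0.03 0 0 0 0.4;0 0 0 0 0 0 0.4;0 0 0 0 0 0 0.4'
python3 - <<'E'
from h import *
i=read_camera("scene")[170:290,250:410,::-1];cv2.imwrite("pics/s1.png",cv2.resize(i,None,fx=5,fy=5,interpolation=cv2.INTER_CUBIC))
E
```

```text
time: 2.85
tool_pos: [0.4598, 0.1767, 0.1162]
tool_rot: [0.0, 0.93, 0.368, 0.001]
ft_force: [0.2, 0.7, 1.0]
width: 0.0658
finger_force: 0.0
```

View pics/s1.png

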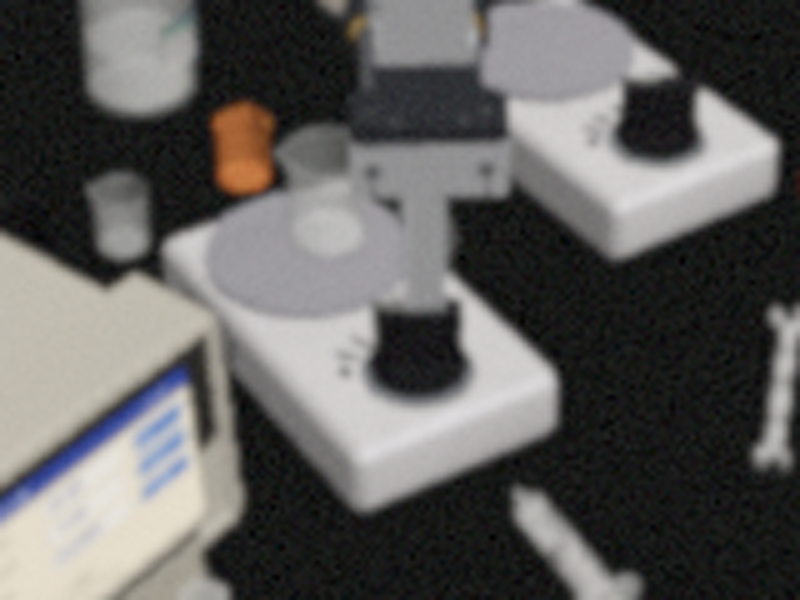

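The fingers, at crop (425,300), stand over the bar's centre at (418,310) and in line with it. I'll descend and close.

```bash
python3 -m crank '0 0 0.025 0 0 0 0.4;0 0 0.024 0 0 0 0.4;0 0 0 0 0 0 -1;0 0 0 0 0 0 -1;0 0 0 0 0 0 -1;0 0 0 0 0 0 -1;0 0 0 0 0 0 -1' 30
```

```text
time: 3.78
tool_pos: [0.4594, 0.1766, 0.0668]
tool_rot: [0.0, 0.93, 0.368, 0.0]
ft_force: [-1.1, -0.7, -0.0]
width: 0.0193
finger_force: 0.0
```

```bash
python3 -m crank '0 0 0 0 0 0 -1;0 0 0 0 0 0 -1;0 0 0 0 0 0 -1'
```

```text
time: 4.15
tool_pos: [0.4596, 0.1763, 0.0667]
tool_rot: [0.0, 0.93, 0.368, 0.0]
ft_force: [0.3, -2.1, 2.8]
width: 0.0137
finger_force: 30.0
```

Gripped: the width is 14 mm, as it should be. Now I'll turn 8 × 0.1163 rad and check.

```bash
python3 -m crank '0 0 0 0 0 0.1163 -1;0 0 0 0 0 0.1163 -1;0 0 0 0 0 0.1163 -1;0 0 0 0 0 0.1163 -1;0 0 0 0 0 0.1163 -1;0 0 0 0 0 0.1163 -1;0 0 0 0 0 0.1163 -1;0 0 0 0 0 0.1163 -1' && python3 -m crank '0 0 0 0 0 0.1163 -1;0 0 0 0 0 0.1163 -1;0 0 0 0 0 0.1163 -1;0 0 0 0 0 0.1163 -1;0 0 0 0 0 0 -1;0 0 0 0 0 0 -1'
python3 -c "
from station import *
print(observe()['joint_positions'],observe()['wrist_torque'])"
```

```text
time: 5.15
tool_pos: [0.459, 0.1782, 0.0667]
tool_rot: [-0.002, 0.996, -0.091, -0.0]
ft_force: [-0.3, 2.8, 3.1]
width: 0.0138
finger_force: 30.0
time: 5.9
tool_pos: [0.4594, 0.1791, 0.0667]
tool_rot: [-0.002, 0.949, -0.316, -0.0]
ft_force: [-0.5, 5.7, 2.2]
width: 0.0139
finger_force: 30.0
[0.22690258 0.27656669 1.8877185  0.00546966 0.97556413 2.43823752] [1.12466085 0.01287145 0.02649515]
```

Tool x is at -0.643, so the dial is at about 1.40. I'll let go, rise and look.

```bash
python3 -m crank '0 0 0 0 0 0 0.2;0 0 0 0 0 0 0.2;0 0 0 0 0 0 0.2;0 0 0 0 0 0 0.2;0 0 0 0 0 0 0.2;0 0 -0.02 0 0 0 0.2;0 0 -0.05 0 0 0 0.2;0 0 -0.05 0 0 0 0.2' && python3 -m crank '0 0 -0.05 0 0 0 0.2;0.04 0.04 0 0 0 0 0.2;0.04 0.04 0 0 0 0 0.2;0.04 0.04 0 0 0 0 0.2;0.04 0.04 0 0 0 0 0.2;0 0 0 0 0 0 0.2;0 0 0 0 0 0 0.2'
python3 - <<'E'
from h import *
i=read_camera("top")[165:275,240:400,::-1];cv2.imwrite("pics/c2.png",cv2.resize(i,None,fx=5,fy=5,interpolation=cv2.INTER_CUBIC))
E
```

```text
time: 6.9
tool_pos: [0.4588, 0.1764, 0.1875]
tool_rot: [0.0, 0.949, -0.315, -0.0]
ft_force: [1.4, -0.2, 1.0]
width: 0.0567
finger_force: 0.0
time: 7.78
tool_pos: [0.4912, -0.047, 0.2363]
tool_rot: [-0.0, 0.949, -0.316, -0.0]
ft_force: [0.5, -0.0, 0.1]
width: 0.0565
finger_force: 0.0
```

View pics/c2.png

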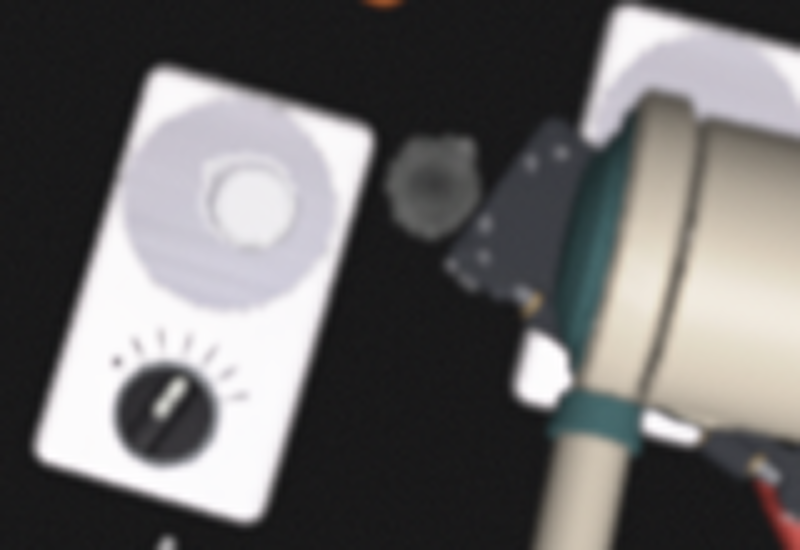

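The pointer, from (157,415) to (183,380), lies about 20° right of the stirrer's axis. That is 80° from off, at the fourth line (210,352). The beaker is unmoved at (250,203), and the arm is clear at a height of 0.236 m, having touched nothing on the other stirrer.

```bash
python3 -c "
from station import *
print(finish_job())"
```

```text
the job is handed in; nothing more can be done
None
```

I turned the beaker stirrer's dial four clicks to setting 4 (about 80° in the last picture) and let go, with the beaker unmoved and the other stirrer's dial untouched; I handed the job in at about 8 s, and no verdict came back.

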